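Stand the dropper bottle midway between the two sample dishes

ROBOT

A 6-joint arm with a two-finger parallel gripper is mounted at the origin on a cart in front of the work surface, level with it; the furniture and walls round the work are solid. World frame = base frame: x ahead of the robot, y to its left, z up, the work surface at z = 0. Lengths are in m, angles in rad, forces in N, time in s.
With the tool pointing down it reaches from about 0.35 to 0.875 m from the base axis. Payload 4.2 kg.
Tool frame: the origin (TCP) lies on the centre line of the jaws, within the pads' length; the fingertips stand 11 mm ahead of it and the grasp point (between the pads) lies 8 mm behind it (arm.nose_length is the distance from the TCP to the fingertips, in m); z points along the fingers, y is the direction in which the jaws open and shut (so a half turn about z gives the same grasp; the last joint's range is limited). The gripper opens to 85 mm and grips with 20 to 120 N. Pads are 22 mm wide; open, the fingers measure 114 mm over their backs; the gripper's body (76 mm by 85 mm) begins 54 mm behind the grasp point. The pads swing forward as they close: fully open they stand 13 mm farther back than shut.
Start: joints at [1.506, 0.385, 0.008, 0, -1.194, -0.259], TCP at [0.199, 0.593, 0.211] pointing down, gripper open.
Joint ranges: [-3.14, 3.14], [-1.21, 2.06], [-1.07, 1.41], [-3.16, 2.05], [-2.99, -0.16], [-3.1, 3.1]. Speed limits (rad/s): [2.79, 2.79, 3.14, 3.14, 3.14, 3.14].

INTERFACE

Orientations are given as a rotation vector (axis times angle).
In Python, from plant import sensors, eyes, finish_job, arm gives the robot as it stands.
- The arm moves only by the tool servo_tool, never from a script. Its arguments are lists of equal length, an entry for each row: "fingers": the opening in per cent of the stroke, from 0 (shut) to 100 (fully open); "slide": the shift along the tool's x, y, z in units of 25 mm (1.0 is 25 mm), a list of three; "dr": the turn, a rotation vector about the tool's x, y, z in units of 6 degrees (1.0 is 6 degrees), a list of three. In form: {"fingers": [fingers, ...], "slide": [[dx, dy, dz], ...], "dr": [[ax, ay, az], ...]}. A call has 1 to 12 rows; each row shifts and turns the pose as measured when the row begins, along the tool's axes as they then stand; what a row does not reach is not made up. A row lasts 1/12 s, in which the tool goes at most 41.7 mm and 7.16 degrees, less where a joint would pass 70% of its speed; a pose out of reach is approached as far as the arm can. A call is refused whole if a number of a shift passes 1 or a number of a turn 1, either way. A call with a gripper value outside its range is refused whole. The fingers move at their own pace and stop on an object; "force" is the grip in N (left out, the last holds). Time passes only in rows, so rows that do not move let the fingers close. It gives the time, the measured TCP pose, the force and the opening at its end, in the units of the state.
- sensors.sense(): the state, without advancing time (a new reading comes with each control period).
- eyes.read_camera(name): name is "scene" or "side" or "wrist"; returns the picture (420x560x3 uint8, blue, green, red); there is no depth.
- eyes.camera_model(name): a dict with "fx", "fy", "cx", "cy" (pixels), "distortion" ([k1, k2, p1, p2, k3] as OpenCV has them; the pictures are not rectified), "R" (3x3) and "t" (3): a world point X has camera coordinates R X + t; the wrist camera has in their place "mount" (4x4, takes a point from camera to tool coordinates, whose origin is the TCP and whose axes are the flange's). Camera axes: x right, y down, z forward; pixel columns grow to the right and rows downward; lengths in m; the calibration is good to about 2 mm. A picture is of the moment at which its call begins: read the wrist's pose just before it. camera_model takes no time and is no camera call.
- finish_job(): hands the job in, once; it reports no verdict.
The state is a dict: "time": time; "joints": joint angles; "qvel": joint speeds; "tau": joint torques, N m; "ee_pos": TCP position; "orientation": TCP orientation; "ft_force": force on the tool from outside, world axes, zero at the start; "ft_torque": the same for the moment, N m; "opening": finger opening in m.
Only numpy, scipy, OpenCV 4.12 (cv2) and the standard library are available. Lean on these libraries where they do the work, as an engineer would, in place of code of your own. Each camera call takes 0.05 s, during which the arm holds its last target.

TASK

Both tissue samples are to be stained from one bottle. Pick up the dropper bottle and stand it upright on the worktop midway between the two petri dishes that hold samples, on the line between their centres, then let go. Leave those two dishes and the empty petri dish where they are.

Things in the scene. Friction and masses are not known exactly. Their poses are not given: they have to be found in the camera images.
- bottle_mid (a point): The dropper bottle to be moved, the only one: small round clear-glass bottle standing upright, 33 mm across and 95 mm high in all (glass body up to 66 mm high, straight-sided up to about 45 mm; black rubber bulb on top, 20 mm across). It can be gripped from above round the glass body. The point is on its axis, half-way up (47 mm above its foot); z points up its axis; light, about 45 g. It starts to the left of, or to the right of, the row of two sample dishes.
- left_dish_mid (a point): The left one (larger y) of the two petri dishes that hold samples: low round clear dish, 55 mm across and 15 mm high, with reddish lumps in it. The point is at the dish's centre, half-way up. Its x axis lies level and points to the centre of the other sample dish, 170 mm away; z is up.
- right_dish_mid (a point): The right one (smaller y) of the two petri dishes that hold samples: the same low round dish, 55 mm across and 15 mm high, with dark brown lumps in it (17 mm high in all). The point is at the dish's centre, half-way up the wall.
- empty_dish_mid (a point): A bystander: an empty petri dish, 63 mm across and 16 mm high, standing at the end of the row where the dropper bottle is not. The point is at its centre, half-way up.

How it is judged:
By the outcome, as a careful person would: the job done as asked, in the order asked, and still so for the second after the job is handed in, with the robot touching nothing.
It also fails if it takes over 35 s, if anything falls off the work surface, if the arm or the gripper's body presses on something with over 40 N, if the wrist force passes 120 N, or if a joint passes its speed limit or range.

## Working session

There is one attempt and no reset: what is moved stays moved. The work goes in short steps, Python scripts to look and compute and a tool call to move; the robot and the scene stay as the last step left them, time stands still between calls to the robot, and variables do not carry over. Pictures are saved under pics/ and viewed, and the job is handed in when it is done.

Besides the shell and the picture viewer there is one more tool, called after "Request:" by a JSON object that holds its "name" and its "arguments", one argument or row to a line. servo_tool: Moves the arm, as the interface text tells. Its arguments: {"type":"object","properties":{"fingers":{"type":"array"},"slide":{"type":"array"},"dr":{"type":"array"},"force":{"type":"number"}},"required":["fingers","slide","dr"]}

```bash
mkdir -p pics
python3 - <<'E'
from plant import sensors, eyes, arm
import cv2
for n in("scene","side"):
    cv2.imwrite(f"pics/{n}0.png",eyes.read_camera(n)); m=eyes.camera_model(n); print(n,m)
print(sensors.sense(), arm.nose_length)
E
```

```text
scene {'fx': 379.8470515999657, 'fy': 379.8470515999657, 'cx': 280.8872179588808, 'cy': 213.24252095760298, 'distortion': array([-0.02025468,  0.        ,  0.        ,  0.        ,  0.        ]), 'R': array([[-0.75438138, -0.65643189,  0.00243009],
       [-0.28589578,  0.32521881, -0.90138578],
       [ 0.59090806, -0.68068341, -0.43301012]]), 't': array([0.34107583, 0.20637425, 0.58981396])}
side {'fx': 444.7875964065354, 'fy': 444.7875964065354, 'cx': 286.9353974798017, 'cy': 206.61071127251583, 'distortion': array([-0.11584485,  0.        ,  0.        ,  0.        ,  0.        ]), 'R': array([[-0.90249561,  0.43059289,  0.00956215],
       [ 0.20977978,  0.45885845, -0.86338947],
       [-0.37615704, -0.77719926, -0.50444741]]), 't': array([ 0.45402147, -0.04484872,  1.13756233])}
{'time': 0.1, 'joints': array([ 1.50558503e+00,  3.85504692e-01,  6.75440681e-03, -4.46855482e-04,
       -1.19402265e+00, -2.58640870e-01]), 'qvel': array([ 0.00058018, -0.00122943,  0.00374009,  0.00207807,  0.00082694,
        0.00162642]), 'tau': array([-5.68477808e-04, -3.93320847e+01,  1.88928580e+01,  4.19793427e+00,
       -2.62119749e-03,  7.26490697e-06]), 'ee_pos': array([0.19866665, 0.59198089, 0.21011099]), 'orientation': array([ 3.09847324e+00, -5.06417357e-01, -3.49338916e-04]), 'ft_force': array([0.44747961, 0.16352149, 0.27500723]), 'ft_torque': array([-0.00937568,  0.02926699,  0.00586779]), 'opening': 0.08554322436144628} 0.011
```

View pics/scene0.png

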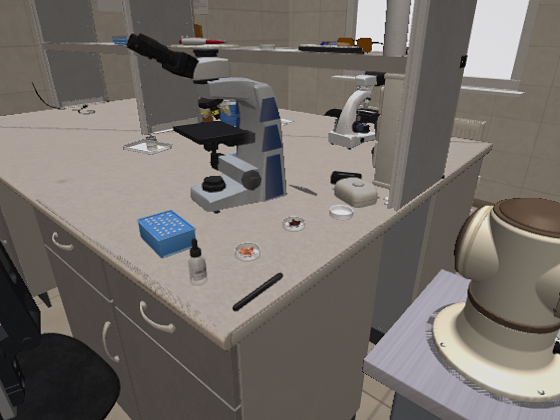

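View pics/side0.png

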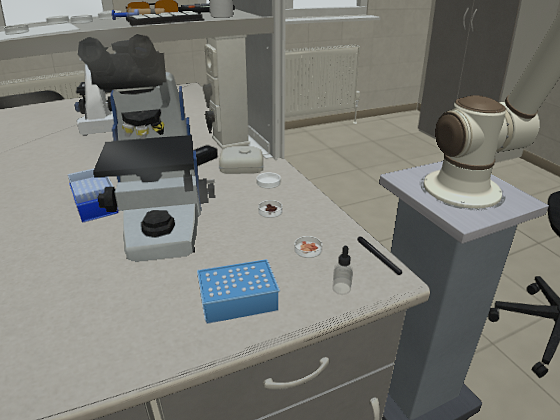

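Scene view: bottle at about (198,265), left dish (248,252), right dish (294,224) and empty dish (341,212). In the side view they are at (343,272), (308,246), (270,209) and (268,181). I'll enlarge both to get better pixel positions.

Run:
```python
import cv2
a=cv2.imread("pics/scene0.png")[200:295,175:365]; cv2.imwrite("pics/sc.png",cv2.resize(a,None,fx=4,fy=4,interpolation=cv2.INTER_CUBIC))
a=cv2.imread("pics/side0.png")[165:300,240:410]; cv2.imwrite("pics/si.png",cv2.resize(a,None,fx=4,fy=4,interpolation=cv2.INTER_CUBIC))
```

```text
(no output)
```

View pics/sc.png

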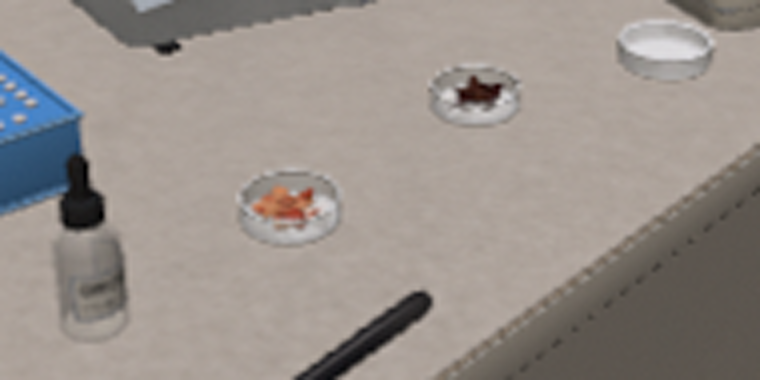

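View pics/si.png

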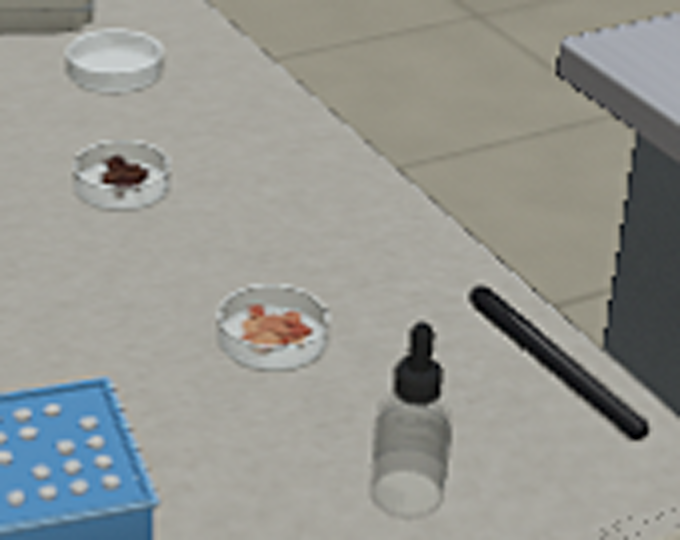

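```bash
cat > h.py <<'E'
import numpy as np, cv2
from scipy.optimize import least_squares
from plant import eyes
def proj(m,X):
    K=np.array([[m['fx'],0,m['cx']],[0,m['fy'],m['cy']],[0,0,1]])
    return cv2.projectPoints(np.array([X],float),cv2.Rodrigues(m['R'])[0],np.array(m['t']),K,m['distortion'])[0].ravel()
def tri(obs,z=None,ms=None):
    f=lambda p:np.concatenate([proj(m,[p[0],p[1],p[2] if z is None else z])-uv for m,uv in obs])
    r=least_squares(f,[.5,.2,.02] if z is None else [.5,.2]); return r.x,r.fun
E
python3 - <<'E'
from h import *
S=eyes.camera_model("scene");D=eyes.camera_model("side")
c=lambda p,o:(np.array(p)+.5)/4-.5+np.array(o)
s=lambda p:c(p,(175,200)); d=lambda p:c(p,(240,165))
for n,a,b,z in [("left",(289,206.5),(273,327.5),.0075),("right",(475,95),(122,175),.0075),("empty",(665,49.5),(114.5,61),.008),("btop",(77,156),(422,323),.094),("bbase",(95,325),(406,493),0.0)]:
    for o in ([(S,s(a)),(D,d(b))],[(S,s(a))],[(D,d(b))]):
        x,r=tri(o,z);print(n,x.round(4),r.round(1))
    x,r=tri([(S,s(a)),(D,d(b))]);print(n,'free',x.round(4))
E
```

```text
left [0.4891 0.0685] [ 0.6 -0.4 -0.   1.1]
left [0.4889 0.0707] [-0.  0.]
left [0.4873 0.0652] [0. 0.]
left free [0.489  0.0694 0.0089]
right [ 0.4976 -0.1018] [ 0.5 -0.4 -0.   1. ]
right [ 0.4971 -0.0991] [0. 0.]
right [ 0.4958 -0.1059] [0. 0.]
right free [ 0.4976 -0.1008  0.0088]
empty [ 0.4444 -0.2357] [ 0.4 -0.5 -0.   0.9]
empty [ 0.4436 -0.2325] [0. 0.]
empty [ 0.4421 -0.2406] [0. 0.]
empty free [ 0.4443 -0.2346  0.0091]
btop [0.4902 0.1995] [ 1.  -0.4 -0.   1.6]
btop [0.4905 0.2015] [-0.  0.]
btop [0.4876 0.1955] [-0.  0.]
btop free [0.4902 0.2004 0.0959]
bbase [0.4899 0.1998] [ 1.1 -0.6  0.1  1.6]
bbase [0.4897 0.2025] [-0.  0.]
bbase [0.4877 0.1959] [0. 0.]
bbase free [0.4898 0.2007 0.0018]
```

Run:
```python
from h import *
from scipy.spatial.transform import Rotation as R
from plant import sensors
S=eyes.camera_model("scene");D=eyes.camera_model("side")
for n,m,uv,z in [("box near foot",S,(195,247),0),("box near top",S,(195,231),.04),("box side foot R",D,(279,290),0),("scope base corner",S,(213,209),0),("scope base R side",D,(198,248),0),("scope base L",S,(287,193),0),("pen end",S,(282,275),.005),("pen end2",S,(236,306),.005)]:
    print(n,tri([(m,np.array(uv,float))],z)[0].round(3))
# scope stage corner: scene (248,133)?, side (193,170)/(95,170)
print("stage", [x.round(3) for x in tri([(S,np.array((212.,143.))),(D,np.array((94.,172.)))])], [x.round(3) for x in tri([(S,np.array((249.,130.))),(D,np.array((192.,172.)))])], [x.round(3) for x in tri([(S,np.array((212.,143.))),(D,np.array((192.,172.)))])])
s=sensors.sense();print(R.from_rotvec(s['orientation']).as_matrix().round(3)); print(eyes.camera_model("wrist"))
```

```text
box near foot [0.599 0.127]
box near top [0.598 0.123]
box side foot R [0.592 0.153]
scope base corner [ 0.726 -0.032]
scope base R side [ 0.689 -0.033]
scope base L [ 0.648 -0.253]
pen end [0.375 0.085]
pen end2 [0.374 0.209]
stage [array([ 0.854, -0.153,  0.148]), array([ 1.099, -3.653,  0.406,  2.503])] [array([ 0.67 , -0.103,  0.168]), array([ -5.245,  17.487,  -2.123, -13.945])] [array([ 0.689, -0.012,  0.187]), array([-1.082,  3.464, -0.44 , -2.643])]
[[ 0.948 -0.318 -0.001]
 [-0.318 -0.948 -0.002]
 [ 0.     0.002 -1.   ]]
{'fx': 294.1543103826976, 'fy': 294.1543103826976, 'cx': 278.699837323988, 'cy': 209.3443865744632, 'distortion': array([-0.01419217,  0.        ,  0.        ,  0.        ,  0.        ]), 'mount': array([[-1.23788601e-03, -9.45038470e-01, -3.26956813e-01,
         8.41697845e-02],
       [ 9.99999092e-01, -1.34420524e-03,  9.92203715e-05,
         6.70239894e-04],
       [-5.33264130e-04, -3.26956393e-01,  9.45039276e-01,
        -1.62476562e-01],
       [ 0.00000000e+00,  0.00000000e+00,  0.00000000e+00,
         1.00000000e+00]])}
```

Request:
{"name": "servo_tool", "arguments": {
  "fingers": [100,100,100,100,100,100,100,100,100,100,100,100],
  "slide": [
    [0.3,0.2,-0.1],
    [0.7,0.57,-0.1],
    [0.7,0.57,-0.1],
    [0.7,0.57,-0.1],
    [0.7,0.57,-0.1],
    [0.7,0.57,-0.1],
    [0.7,0.57,-0.1],
    [0.7,0.57,-0.1],
    [0.7,0.57,-0.1],
    [0.7,0.57,-0.1],
    [0.7,0.57,-0.1],
    [0.7,0.57,-0.1]
  ],
  "dr": [
    [0,0,0],
    [0,0,0],
    [0,0,0],
    [0,0,0],
    [0,0,0],
    [0,0,0],
    [0,0,0],
    [0,0,0],
    [0,0,0],
    [0,0,0],
    [0,0,0],
    [0,0,0]
  ]
}}

```text
time: 1.1
ee_pos: [0.3412, 0.3597, 0.2381]
orientation: [3.088, -0.498, -0.004]
ft_force: [-0.4, -0.2, 0.3]
opening: 0.0855
```

Request:
{"name": "servo_tool", "arguments": {
  "fingers": [100,100,100,100,100,100,100,100,100,100,100,100],
  "slide": [
    [0.72,0.64,0],
    [0.72,0.64,0],
    [0.72,0.64,0],
    [0.72,0.64,0],
    [0.72,0.64,0],
    [0.72,0.64,0],
    [0.72,0.64,0],
    [0.72,0.64,0],
    [0.72,0.64,0],
    [0.6,0.5,0],
    [0,0,0],
    [0,0,0]
  ],
  "dr": [
    [0,0,0],
    [0,0,0],
    [0,0,0],
    [0,0,0],
    [0,0,0],
    [0,0,0],
    [0,0,0],
    [0,0,0],
    [0,0,0],
    [0,0,0],
    [0,0,0],
    [0,0,0]
  ]
}}

```text
time: 2.1
ee_pos: [0.4624, 0.1328, 0.2409]
orientation: [3.085, -0.51, -0.008]
ft_force: [-0.7, 1.3, -0.1]
opening: 0.0855
```

```bash
cat >> h.py <<'E'
from plant import sensors
from scipy.spatial.transform import Rotation as Ro
def wcam(s):
    m=dict(eyes.camera_model("wrist")); M=np.array(m['mount'])
    T=np.eye(4);T[:3,:3]=Ro.from_rotvec(s['orientation']).as_matrix();T[:3,3]=s['ee_pos']
    W=np.linalg.inv(T@M); m['R']=W[:3,:3];m['t']=W[:3,3]; return m
E
python3 - <<'E'
from h import *
import pickle
s=sensors.sense(); im=eyes.read_camera("wrist"); cv2.imwrite("pics/w1.png",im); pickle.dump(wcam(s),open("w1.pkl","wb"))
print(s['time'],s['ee_pos'],s['orientation'])
E
```

```text
2.1 [0.46235836 0.13284032 0.24092782] [ 3.0850716  -0.50999919 -0.00781125]
```

View pics/w1.png

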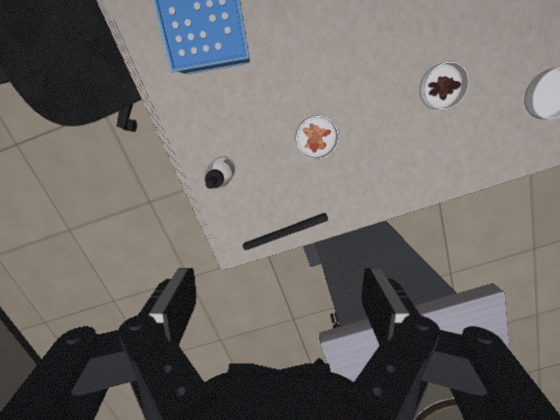

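Wrist view: bottle at about (218,175), left dish (317,137), right dish (443,86) and empty dish (547,94) at the right edge. I'll enlarge the crops.

Run:
```python
import cv2
i=cv2.imread("pics/w1.png")
a=i[50:200,190:340]; b=i[50:200,400:480]
a=cv2.resize(a,None,fx=4,fy=4,interpolation=cv2.INTER_CUBIC); cv2.imwrite("pics/w1a.png",a)
cv2.imwrite("pics/w1b.png",cv2.resize(i[50:130,400:480],None,fx=6,fy=6,interpolation=cv2.INTER_CUBIC))
```

```text
(no output)
```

View pics/w1a.png

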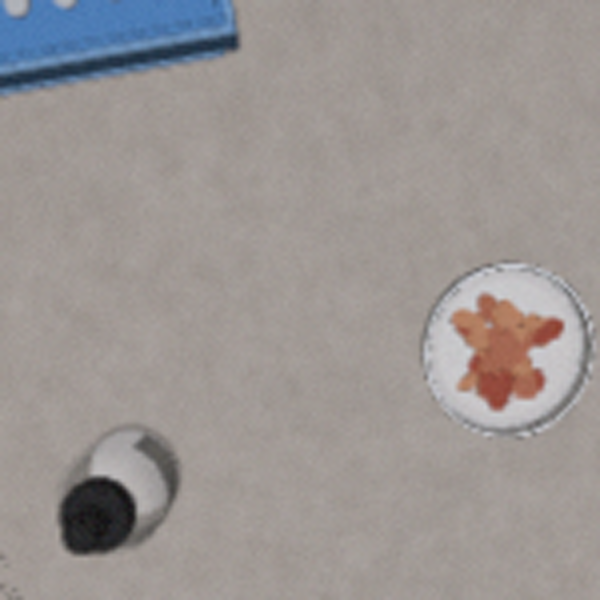

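View pics/w1b.png

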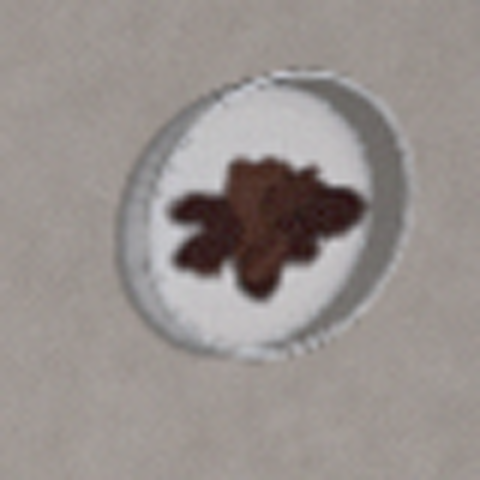

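```bash
cat > m.py <<'E'
from h import *
import pickle
S=eyes.camera_model("scene");D=eyes.camera_model("side");W=pickle.load(open("w1.pkl","rb"))
c=lambda p,o,k:(np.array(p)+.5)/k-.5+np.array(o)
s=lambda p:c(p,(175,200),4); d=lambda p:c(p,(240,165),4); w=lambda p:c(p,(190,50),4); w2=lambda p:c(p,(400,50),6)
P={}
for n,a,b,e,z in [("left",(289,206.5),(273,327.5),w((507.5,349)),.0075),("right",(475,95),(122,175),w2((265.5,215)),.0075)]:
    x,r=tri([(W,e)],z); print(n,'wrist',x.round(4)); x2,r=tri([(S,s(a)),(D,d(b)),(W,e)],z);print(x2.round(4),r.round(1)); P[n]=(x,x2)
for z in(.07,.08,.095): print(z,tri([(W,w((98,514)))],z)[0], tri([(W,w((88,524)))],z)[0])
print(np.linalg.norm(P['left'][0]-P['right'][0]),(P['left'][0]+P['right'][0])/2,(P['left'][1]+P['right'][1])/2)
# overlay predicted bottle outline
im=cv2.imread("pics/w1.png")
im=cv2.resize(im[50:200,190:340],None,fx=4,fy=4,interpolation=cv2.INTER_CUBIC)
for (z,rad) in((0,.0165),(.045,.0165),(.07,.01)):
  for t in np.linspace(0,6.28,40):
    p=(proj(W,[.4898+rad*np.cos(t),.2005+rad*np.sin(t),z])-[190,50]+.5)*4-.5
    cv2.circle(im,tuple(int(v) for v in p),1,(0,0,255) if z<.06 else (0,255,0),-1)
cv2.imwrite("pics/ov1.png",im[350:,:300])
E
python3 m.py
```

```text
left wrist [0.4896 0.0664]
[0.4895 0.067 ] [ 1.  -0.7 -0.5  0.8 -0.4  0.3]
right wrist [ 0.4986 -0.104 ]
[ 0.4984 -0.1037] [ 0.8 -0.8 -0.7  0.7 -0.3  0.3]
0.07 [0.49188527 0.19795896] [0.49010219 0.2018405 ]
0.08 [0.49342024 0.19523883] [0.49169068 0.19900388]
0.095 [0.4957227  0.19115865] [0.49407341 0.19474894]
0.17067012611865964 [ 0.49412193 -0.01883169] [ 0.49393026 -0.01832488]
```

View pics/ov1.png

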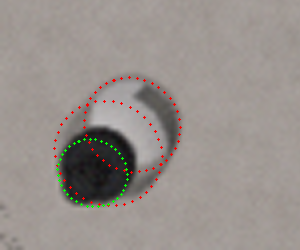

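The overlay puts the bottle at about (0.490, 0.1985), 1–2 mm from the first estimate. The midpoint target is (0.494, -0.0185).

Request:
{"name": "servo_tool", "arguments": {
  "fingers": [100,100,100,100,100,100,100,100,100,100,100],
  "slide": [
    [0.05,-0.7,0],
    [0.05,-0.7,0],
    [0.05,-0.7,0.2],
    [0.05,-0.74,0.5],
    [0,0,0.6],
    [0,0,0.6],
    [0,0,0.6],
    [0,0,0.6],
    [0,0,0.5],
    [0,0,0],
    [0,0,0]
  ],
  "dr": [
    [0,0,0],
    [0,0,0],
    [0,0,0],
    [0,0,0],
    [0,0,0],
    [0,0,0],
    [0,0,0],
    [0,0,0],
    [0,0,0],
    [0,0,0],
    [0,0,0]
  ]
}}

```text
time: 3.07
ee_pos: [0.4914, 0.2224, 0.1418]
orientation: [3.092, -0.48, -0.006]
ft_force: [0.6, 0.9, 0.4]
opening: 0.0856
```

```bash
cat >> h.py <<'E'
def goto(tx,ty,tz):
    s=sensors.sense();Rm=Ro.from_rotvec(s['orientation']).as_matrix()
    print(s['time'],s['ee_pos'].round(4),'z axis',Rm[:,2].round(4),'units',(Rm.T@(np.array([tx,ty,tz])-s['ee_pos'])/.025).round(2),'level turn (tool, 6deg units)',(Rm.T@np.cross(Rm[:,2],[0,0,-1])/np.radians(6)).round(3),'yaw',np.arctan2(Rm[1,0],Rm[0,0]).round(3),s['opening'],s['ft_force'].round(1),s['joints'].round(2))
E
python3 - <<'E'
from h import *
goto(.49,.1985,.037)
s=sensors.sense(); im=eyes.read_camera("wrist"); W=wcam(s)
for (z,rad) in((.0,.0165),(.045,.0165),(.07,.01)):
  for t in np.linspace(0,6.28,50):
    p=proj(W,[.490+rad*np.cos(t),.1985+rad*np.sin(t),z])
    cv2.circle(im,tuple(int(round(v)) for v in p),0,(0,0,255) if z<.06 else (0,255,0),-1)
cv2.imwrite("pics/w2.png",im)
E
```

```text
3.0667 [0.4914 0.2224 0.1418] z axis [-0.0057 -0.0122 -0.9999] units [0.24 0.87 4.21] level turn (tool, 6deg units) [0.128 0.017 0.   ] yaw -0.308 0.08555518700935215 [0.6 0.9 0.4] [ 0.73  0.31 -0.3   0.01 -0.98  0.53]
```

View pics/w2.png

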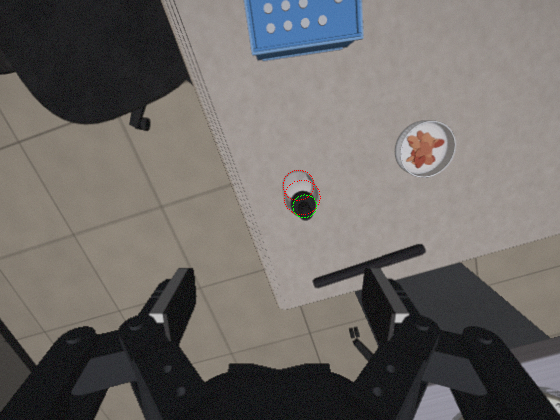

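The overlay sits on the bottle, at about (300,195), but the tool has overshot by 24 mm. I'll correct that, then descend.

Request:
{"name": "servo_tool", "arguments": {
  "fingers": [100,100,100,100,100,100],
  "slide": [
    [0.12,0.4,0],
    [0.1,0.4,0],
    [0,0,0],
    [0,0,0],
    [0,0,0],
    [0,0,0]
  ],
  "dr": [
    [0.06,0,0],
    [0.06,0,0],
    [0,0,0],
    [0,0,0],
    [0,0,0],
    [0,0,0]
  ]
}}

```text
time: 3.62
ee_pos: [0.4921, 0.2013, 0.1457]
orientation: [-3.099, 0.48, -0.005]
ft_force: [0.3, -0.4, 0.3]
opening: 0.0855
```

```bash
python3 -c "
from h import *
goto(.49,.1985,.037)"
```

```text
3.6167 [0.4921 0.2013 0.1457] z axis [ 0.0041  0.0053 -1.    ] units [-0.06  0.16  4.35] level turn (tool, 6deg units) [-0.06  -0.022 -0.   ] yaw -0.307 0.08552612394308598 [ 0.3 -0.4  0.3] [ 0.69  0.28 -0.32 -0.   -0.96  0.57]
```

Request:
{"name": "servo_tool", "arguments": {
  "fingers": [100,100,100,100,100,100,100,100,100,100],
  "slide": [
    [-0.06,0.16,0.3],
    [0,0,0.5],
    [0,0,0.5],
    [0,0,0.5],
    [0,0,0.5],
    [0,0,0.4],
    [0,0,0.3],
    [0,0,0.1],
    [0,0,0],
    [0,0,0]
  ],
  "dr": [
    [-0.06,0,0],
    [0,0,0],
    [0,0,0],
    [0,0,0],
    [0,0,0],
    [0,0,0],
    [0,0,0],
    [0,0,0],
    [0,0,0],
    [0,0,0]
  ]
}}

```text
time: 4.45
ee_pos: [0.489, 0.197, 0.0635]
orientation: [3.104, -0.481, 0.006]
ft_force: [0.9, -0.5, 0.2]
opening: 0.0853
```

```bash
python3 -c "
from h import *
goto(.49,.1985,.037)
s=sensors.sense();im=eyes.read_camera('wrist');W=wcam(s)
for (z,rad) in((.0,.0165),(.045,.0165),(.07,.01)):
  for t in np.linspace(0,6.28,50):
    p=proj(W,[.490+rad*np.cos(t),.1985+rad*np.sin(t),z])
    cv2.circle(im,tuple(int(round(v)) for v in p),0,(0,0,255) if z<.06 else (0,255,0),-1)
cv2.imwrite('pics/w3.png',im)"
```

```text
4.45 [0.489  0.197  0.0635] z axis [ 0.0034 -0.0012 -1.    ] units [ 0.02 -0.07  1.06] level turn (tool, 6deg units) [ 0.001 -0.034  0.   ] yaw -0.308 0.08530772516614347 [ 0.9 -0.5  0.2] [ 0.69  0.38 -0.43  0.   -0.76  0.57]
```

View pics/w3.png

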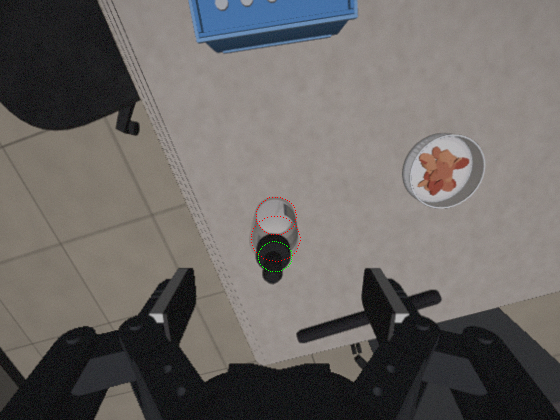

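The overlay matches: base at about (276,212), bulb at (272,265), and the jaw centre line at column 278. Next is the final descent and the grip.

Request:
{"name": "servo_tool", "arguments": {
  "fingers": [100,100,100,100,100],
  "slide": [
    [0.02,-0.07,0.4],
    [0,0,0.4],
    [0,0,0.26],
    [0,0,0],
    [0,0,0]
  ],
  "dr": [
    [0,0,0],
    [0,0,0],
    [0,0,0],
    [0,0,0],
    [0,0,0]
  ]
}}

```text
time: 4.92
ee_pos: [0.4913, 0.1995, 0.0359]
orientation: [-3.102, 0.481, -0.01]
ft_force: [0.2, 0.2, -0.5]
opening: 0.0855
```

```bash
python3 -c "
from h import *
goto(.49,.1985,.037)"
```

```text
4.9167 [0.4913 0.1995 0.0359] z axis [ 0.0067  0.0013 -1.    ] units [-0.04  0.06 -0.04] level turn (tool, 6deg units) [-0.031 -0.057 -0.   ] yaw -0.307 0.08553855046167977 [ 0.2  0.2 -0.5] [ 0.69  0.42 -0.45  0.01 -0.69  0.57]
```

Request:
{"name": "servo_tool", "arguments": {
  "fingers": [60,50,35,30,30,30,30,30,30,30,30,30],
  "slide": [
    [-0.04,0.06,-0.04],
    [0,0,0],
    [0,0,0],
    [0,0,0],
    [0,0,0],
    [0,0,0],
    [0,0,0],
    [0,0,0],
    [0,0,0],
    [0,0,0],
    [0,0,0],
    [0,0,0]
  ],
  "dr": [
    [-0.03,-0.05,0],
    [0,0,0],
    [0,0,0],
    [0,0,0],
    [0,0,0],
    [0,0,0],
    [0,0,0],
    [0,0,0],
    [0,0,0],
    [0,0,0],
    [0,0,0],
    [0,0,0]
  ],
  "force": 25
}}

```text
time: 5.92
ee_pos: [0.4905, 0.1987, 0.0381]
orientation: [-3.103, 0.48, -0.003]
ft_force: [-0.3, -0.7, 0.3]
opening: 0.0256
```

```bash
python3 -c "
from h import *
goto(.49,.1985,.037)"
```

```text
5.9167 [0.4905 0.1987 0.0381] z axis [ 0.0021  0.0011 -1.    ] units [-0.02  0.01  0.04] level turn (tool, 6deg units) [-0.016 -0.016 -0.   ] yaw -0.307 0.025603684881665405 [-0.3 -0.7  0.3] [ 0.69  0.42 -0.45  0.   -0.7   0.57]
```

The opening went to the commanded 25.6 mm, which is less than the 33 mm body. I'll look before closing any further.

```bash
python3 -c "
from h import *
a=eyes.read_camera('wrist');cv2.imwrite('pics/w4.png',a)
b=eyes.read_camera('scene')[150:290,120:300];c=eyes.read_camera('side')[180:320,260:440]
cv2.imwrite('pics/f4.png',cv2.resize(np.hstack([b,c]),None,fx=2.2,fy=2.2,interpolation=cv2.INTER_CUBIC))"
```

```text
(no output)
```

View pics/w4.png

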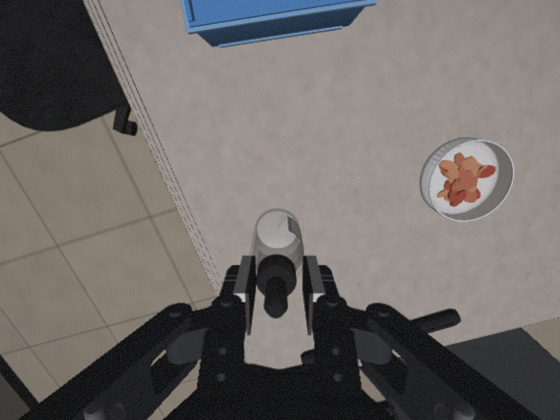

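View pics/f4.png

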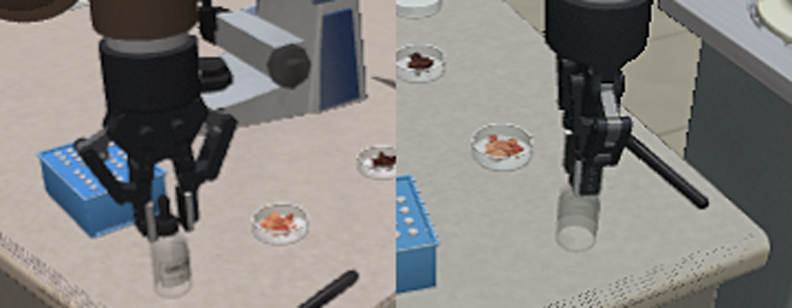

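```bash
python3 -c "
from h import *
s=sensors.sense();Rm=Ro.from_rotvec(s['orientation']).as_matrix()
ms=[('scene',eyes.camera_model('scene'),(120,150),0),('side',eyes.camera_model('side'),(260,180),396),('wrist',wcam(s),None,0)]
for n,m,o,dx in ms:
  for k,p in [('tcp',(0,0,0)),('tip+',(0,.0128,.011)),('tip-',(0,-.0128,.011)),('tip-hi+',(0,.0128,-.02)),('tip-hi-',(0,-.0128,-.02))]:
    q=proj(m,s['ee_pos']+Rm@np.array(p))
    if o: q=(q-o)*2.2+[dx,0]
    print(n,k,q.round(0))
"
```

```text
scene tcp [171. 250.]
scene tip+ [186. 256.]
scene tip- [158. 265.]
scene tip-hi+ [183. 226.]
scene tip-hi- [155. 234.]
side tcp [577. 204.]
side tip+ [572. 205.]
side tip- [580. 225.]
side tip-hi+ [575. 174.]
side tip-hi- [583. 194.]
wrist tcp [278. 252.]
wrist tip+ [297. 244.]
wrist tip- [258. 244.]
wrist tip-hi+ [301. 269.]
wrist tip-hi- [254. 269.]
```

```bash
python3 -c "
from h import *
b=eyes.read_camera('scene')[190:290,165:245];c=eyes.read_camera('side')[200:300,310:390]
b=cv2.resize(b,None,fx=5,fy=5,interpolation=cv2.INTER_CUBIC);c=cv2.resize(c,None,fx=5,fy=5,interpolation=cv2.INTER_CUBIC)
S=eyes.camera_model('scene');D=eyes.camera_model('side')
for im,m,o in((b,S,(165,190)),(c,D,(310,200))):
  for z in (0,.02,.04,.066,.095):
    p=(proj(m,[.49,.1995,z])-o+.5)*5-.5
    cv2.circle(im,tuple(int(v) for v in p),2,(0,0,255),-1)
cv2.imwrite('pics/f5.png',np.hstack([b,c])); print(sensors.sense()['time'])"
```

```text
6.1667
```

View pics/f5.png

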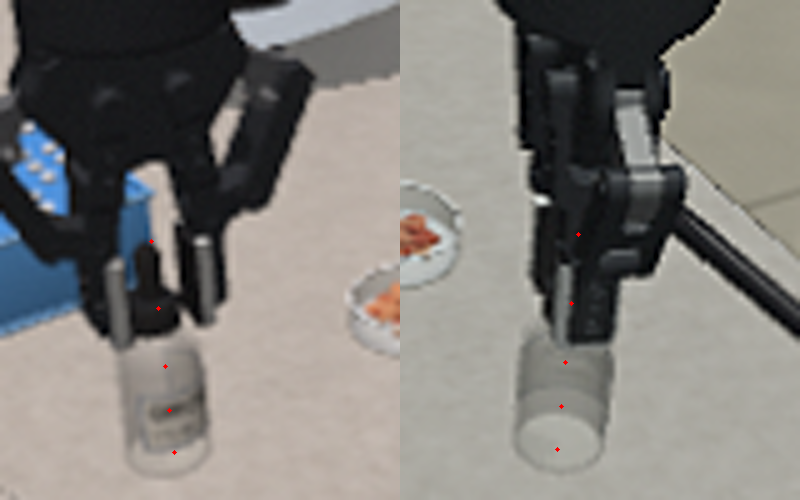

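The picture shows the fingertips around z = 0.053, level with the bottle's shoulder (scene crop rows 325–347). The nominal value is 0.027, so the real fingertips sit about 25 mm higher than the stated geometry. The gripper body is also about 35 mm above the bulb. I'll reopen, go down about 20 mm and look again.

Request:
{"name": "servo_tool", "arguments": {
  "fingers": [65,65,65,65,65,65,65,65,65],
  "slide": [
    [0,0,0],
    [0,0,0],
    [0,0,0],
    [0,0,0],
    [0,0,0.3],
    [0,0,0.3],
    [0,0,0.2],
    [0,0,0],
    [0,0,0]
  ],
  "dr": [
    [0,0,0],
    [0,0,0],
    [0,0,0],
    [0,0,0],
    [0,0,0],
    [0,0,0],
    [0,0,0],
    [0,0,0],
    [0,0,0]
  ]
}}

```text
time: 6.92
ee_pos: [0.4902, 0.1985, 0.0154]
orientation: [-3.104, 0.481, -0.002]
ft_force: [0.0, 0.4, 0.9]
opening: 0.0556
```

```bash
cat > z.py <<'E'
from h import *
import sys
goto(.49,.1985,.013)
b=eyes.read_camera('scene')[190:290,165:245];c=eyes.read_camera('side')[200:300,310:390]
b=cv2.resize(b,None,fx=5,fy=5,interpolation=cv2.INTER_CUBIC);c=cv2.resize(c,None,fx=5,fy=5,interpolation=cv2.INTER_CUBIC)
S=eyes.camera_model('scene');D=eyes.camera_model('side')
for im,m,o in((b,S,(165,190)),(c,D,(310,200))):
  for z in (0,.02,.04,.066,.095):
    p=(proj(m,[.49,.1995,z])-o+.5)*5-.5
    cv2.circle(im,tuple(int(v) for v in p),2,(0,0,255),-1)
cv2.imwrite(sys.argv[1],np.hstack([b,c]))
E
python3 z.py pics/f6.png
```

```text
6.9167 [0.4902 0.1985 0.0154] z axis [ 1.1e-03  4.0e-04 -1.0e+00] units [-0.01  0.    0.09] level turn (tool, 6deg units) [-0.007 -0.009  0.   ] yaw -0.307 0.05558875407543076 [0.  0.4 0.9] [ 0.69  0.45 -0.46  0.   -0.65  0.57]
```

View pics/f6.png

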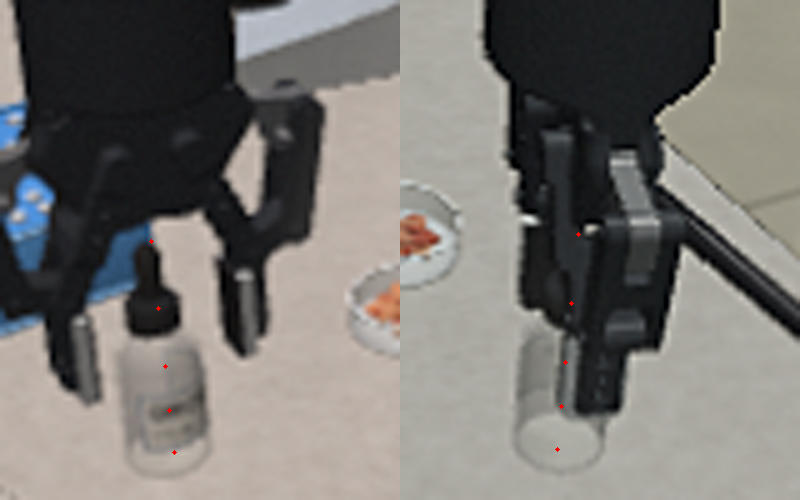

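The fingertips are now at about z = 0.035 and straddle the glass, with about 12 mm between palm and bulb. Closing here.

Request:
{"name": "servo_tool", "arguments": {
  "fingers": [50,40,30,20,20,20,20,20,20,20,20,20],
  "slide": [
    [0,0,0.1],
    [0,0,0],
    [0,0,0],
    [0,0,0],
    [0,0,0],
    [0,0,0],
    [0,0,0],
    [0,0,0],
    [0,0,0],
    [0,0,0],
    [0,0,0],
    [0,0,0]
  ],
  "dr": [
    [0,0,0],
    [0,0,0],
    [0,0,0],
    [0,0,0],
    [0,0,0],
    [0,0,0],
    [0,0,0],
    [0,0,0],
    [0,0,0],
    [0,0,0],
    [0,0,0],
    [0,0,0]
  ],
  "force": 25
}}

```text
time: 8.02
ee_pos: [0.4907, 0.199, 0.0138]
orientation: [-3.102, 0.481, -0.004]
ft_force: [-0.2, -0.7, -0.3]
opening: 0.0318
```

```bash
python3 z.py pics/f7.png
```

```text
8.0167 [0.4907 0.199  0.0138] z axis [ 0.003  0.002 -1.   ] units [-0.02  0.03  0.03] level turn (tool, 6deg units) [-0.027 -0.021  0.   ] yaw -0.307 0.03182724951696568 [-0.2 -0.7 -0.3] [ 0.69  0.46 -0.47  0.   -0.65  0.57]
```

View pics/f7.png

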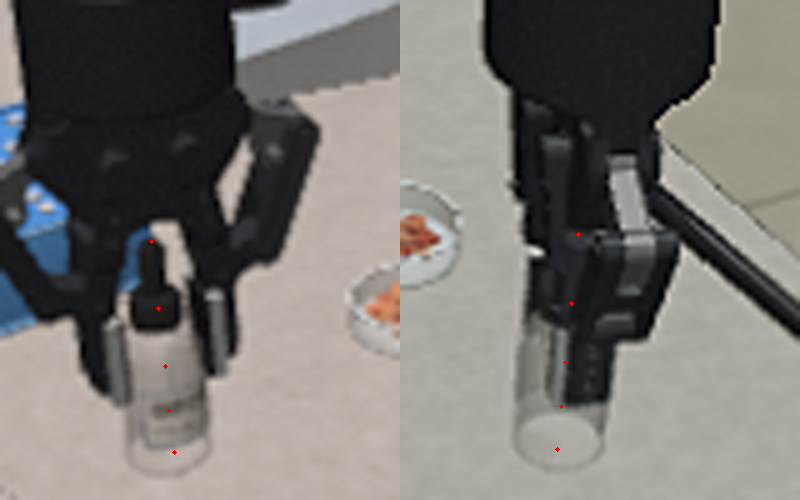

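The fingers stopped at 31.8 mm on the glass, so it's gripped. I'll lift slowly.

Request:
{"name": "servo_tool", "arguments": {
  "fingers": [20,20,20,20,20,20,20,20],
  "slide": [
    [0,0,-0.15],
    [0,0,-0.3],
    [0,0,-0.4],
    [0,0,-0.4],
    [0,0,-0.4],
    [0,0,-0.3],
    [0,0,0],
    [0,0,0]
  ],
  "dr": [
    [0,0,0],
    [0,0,0],
    [0,0,0],
    [0,0,0],
    [0,0,0],
    [0,0,0],
    [0,0,0],
    [0,0,0]
  ],
  "force": 30
}}

```text
time: 8.78
ee_pos: [0.4908, 0.199, 0.0678]
orientation: [-3.101, 0.48, -0.006]
ft_force: [-0.3, -0.4, -1.1]
opening: 0.0314
```

```bash
python3 z.py pics/f8.png; python3 -c "
from h import *
goto(.4945,-.0185,.07)"
```

```text
8.7833 [0.4908 0.199  0.0678] z axis [ 0.0041  0.0026 -1.    ] units [-0.03  0.04  2.19] level turn (tool, 6deg units) [-0.036 -0.03   0.   ] yaw -0.307 0.03137090548050693 [-0.3 -0.4 -1.1] [ 0.69  0.38 -0.42  0.   -0.77  0.57]
8.8833 [0.4907 0.1988 0.0673] z axis [ 0.0034  0.002  -1.    ] units [ 2.77  8.24 -0.13] level turn (tool, 6deg units) [-0.028 -0.026  0.   ] yaw -0.307 0.031148421490696382 [-0.3  0.1 -0.4] [ 0.69  0.38 -0.42  0.   -0.77  0.57]
```

View pics/f8.png

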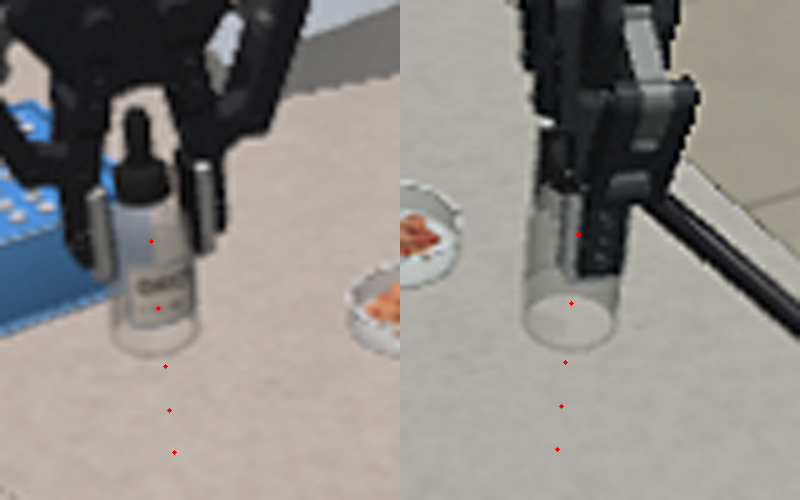

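The bottle came up with the gripper, upright. Now the carry to above the midpoint.

Request:
{"name": "servo_tool", "arguments": {
  "fingers": [20,20,20,20,20,20,20,20,20,20,20,20],
  "slide": [
    [0.07,0.2,0],
    [0.15,0.45,0],
    [0.17,0.5,0],
    [0.17,0.5,0],
    [0.17,0.5,0],
    [0.17,0.5,0],
    [0.17,0.5,0],
    [0.17,0.5,0],
    [0.17,0.5,0],
    [0.17,0.5,0],
    [0.17,0.5,0],
    [0.17,0.5,0]
  ],
  "dr": [
    [0,0,0],
    [0,0,0],
    [0,0,0],
    [0,0,0],
    [0,0,0],
    [0,0,0],
    [0,0,0],
    [0,0,0],
    [0,0,0],
    [0,0,0],
    [0,0,0],
    [0,0,0]
  ]
}}

```text
time: 9.88
ee_pos: [0.4881, 0.0302, 0.0632]
orientation: [3.099, -0.487, -0.01]
ft_force: [0.2, 0.6, -0.5]
opening: 0.0316
```

```bash
python3 -c "
from h import *
goto(.4945,-.0185,.07)"
```

```text
9.8833 [0.4881 0.0302 0.0632] z axis [-0.007  -0.0035 -1.    ] units [ 0.84  1.78 -0.27] level turn (tool, 6deg units) [ 0.052  0.054 -0.   ] yaw -0.311 0.03157062614651801 [ 0.2  0.6 -0.5] [ 0.4   0.33 -0.51  0.   -0.74  0.86]
```

Request:
{"name": "servo_tool", "arguments": {
  "fingers": [20,20,20,20,20,20,20,20],
  "slide": [
    [0.2,0.4,0],
    [0.2,0.35,0],
    [0.2,0.3,0],
    [0.1,0.2,0],
    [0,0,0],
    [0,0,0],
    [0,0,0],
    [0,0,0]
  ],
  "dr": [
    [0,0,0],
    [0,0,0],
    [0,0,0],
    [0,0,0],
    [0,0,0],
    [0,0,0],
    [0,0,0],
    [0,0,0]
  ]
}}

```text
time: 10.55
ee_pos: [0.4912, -0.0159, 0.062]
orientation: [3.095, -0.501, -0.018]
ft_force: [0.8, -0.5, -0.2]
opening: 0.0314
```

```bash
python3 -c "
from h import *
goto(.4945,-.0185,.07)
s=sensors.sense();cv2.imwrite('pics/w9.png',eyes.read_camera('wrist'))
import pickle;pickle.dump(wcam(s),open('w9.pkl','wb'))"
```

```text
10.55 [ 0.4912 -0.0159  0.062 ] z axis [-0.0121 -0.0046 -0.9999] units [ 0.15  0.06 -0.32] level turn (tool, 6deg units) [ 0.078  0.096 -0.   ] yaw -0.321 0.031356824073185595 [ 0.8 -0.5 -0.2] [ 0.3   0.34 -0.5   0.   -0.74  0.95]
```

View pics/w9.png

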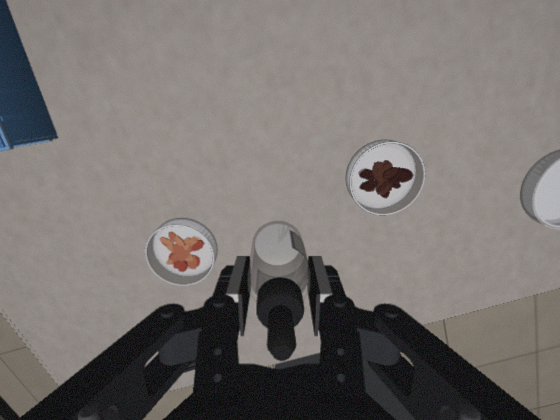

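```bash
python3 -c "
from h import *
import pickle
W=pickle.load(open('w9.pkl','rb'))
a,b=[tri([(W,np.array(p,float))],.0075)[0] for p in((181.5,252),(386,177))]
print(a,b,np.linalg.norm(a-b),(a+b)/2)
M=eyes.camera_model('wrist')['mount'];I=np.linalg.inv(M);m=dict(W,R=I[:3,:3],t=I[:3,3])
for ox in(-.003,0,.003):
  q=np.array([proj(m,[ox+.0165*np.cos(t),.0165*np.sin(t),.0138]) for t in np.linspace(0,6.28,80)]);print(ox,q.min(0).round(1),q.max(0).round(1))
im=cv2.imread('pics/w9.png');cv2.imwrite('pics/w9c.png',cv2.resize(im[200:340,220:340],None,fx=4,fy=4,interpolation=cv2.INTER_CUBIC))
"
```

```text
[0.48924584 0.06775077] [ 0.49767255 -0.10465558] 0.1726121641018703 [ 0.49345919 -0.0184524 ]
-0.003 [252.8 223.5] [302.6 268.5]
0 [252.7 219.2] [302.7 264.6]
0.003 [252.6 214.8] [302.8 260.7]
```

View pics/w9c.png

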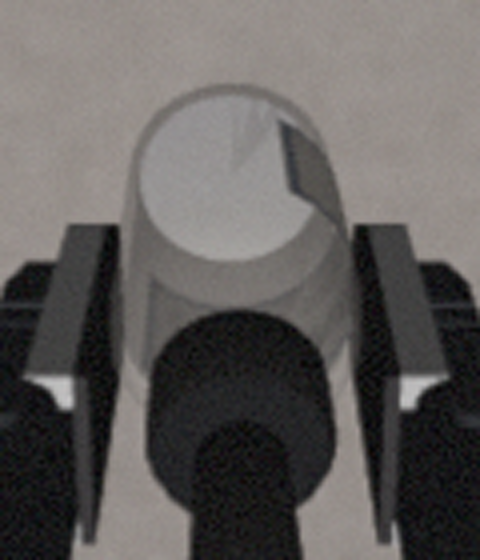

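The held bottle sits about 1 mm toward tool −x. The dish re-measurement gives a midpoint of (0.4935, -0.0185), which agrees with the earlier ones. I'll level the tool and adjust to TCP (0.4948, -0.0189) before lowering.

Request:
{"name": "servo_tool", "arguments": {
  "fingers": [20,20,20,20,20,20],
  "slide": [
    [0.08,0.03,0],
    [0.08,0.03,0],
    [0,0,0],
    [0,0,0],
    [0,0,0],
    [0,0,0]
  ],
  "dr": [
    [0.05,0.06,0],
    [0.04,0.05,0],
    [0,0,0],
    [0,0,0],
    [0,0,0],
    [0,0,0]
  ]
}}

```text
time: 11.1
ee_pos: [0.495, -0.0172, 0.0621]
orientation: [-3.1, 0.497, -0.005]
ft_force: [-0.8, 0.6, 0.1]
opening: 0.0311
```

```bash
python3 -c "
from h import *
goto(.4948,-.0189,.0143)"
```

```text
11.1 [ 0.495  -0.0172  0.0621] z axis [ 0.0037  0.0015 -1.    ] units [0.01 0.07 1.91] level turn (tool, 6deg units) [-0.024 -0.029  0.   ] yaw -0.318 0.031133122365104578 [-0.8  0.6  0.1] [ 0.29  0.34 -0.5  -0.   -0.73  0.96]
```

Request:
{"name": "servo_tool", "arguments": {
  "fingers": [20,20,20,20,20,20,20,20,20],
  "slide": [
    [0,0.07,0.2],
    [0,0,0.3],
    [0,0,0.3],
    [0,0,0.3],
    [0,0,0.3],
    [0,0,0.2],
    [0,0,0],
    [0,0,0],
    [0,0,0]
  ],
  "dr": [
    [0,0,0],
    [0,0,0],
    [0,0,0],
    [0,0,0],
    [0,0,0],
    [0,0,0],
    [0,0,0],
    [0,0,0],
    [0,0,0]
  ]
}}

```text
time: 11.85
ee_pos: [0.4936, -0.0192, 0.0161]
orientation: [-3.102, 0.497, -0.0]
ft_force: [-0.5, -0.3, -0.2]
opening: 0.0314
```

```bash
python3 -c "
from h import *
goto(.4948,-.0189,.0143)"
```

```text
11.85 [ 0.4936 -0.0192  0.0161] z axis [ 1.e-04  4.e-04 -1.e+00] units [ 0.04 -0.03  0.07] level turn (tool, 6deg units) [-0.004  0.    -0.   ] yaw -0.318 0.03140312018428812 [-0.5 -0.3 -0.2] [ 0.29  0.41 -0.55 -0.   -0.61  0.96]
```

Request:
{"name": "servo_tool", "arguments": {
  "fingers": [20,20,20,20,20],
  "slide": [
    [0.04,-0.02,0.05],
    [0,0,0.04],
    [0,0,0],
    [0,0,0],
    [0,0,0]
  ],
  "dr": [
    [0,0,0],
    [0,0,0],
    [0,0,0],
    [0,0,0],
    [0,0,0]
  ]
}}

```text
time: 12.27
ee_pos: [0.4959, -0.0187, 0.0148]
orientation: [-3.1, 0.497, -0.004]
ft_force: [-0.2, 0.2, -0.6]
opening: 0.0313
```

```bash
python3 -c "
from h import *
goto(.4948,-.0189,.0143)
W=sensors.sense()
b=eyes.read_camera('scene')[170:270,220:330];c=eyes.read_camera('side')[180:280,240:340]
cv2.imwrite('pics/f10.png',cv2.resize(np.hstack([b,c]),None,fx=3.8,fy=3.8,interpolation=cv2.INTER_CUBIC))"
```

```text
12.2667 [ 0.4959 -0.0187  0.0148] z axis [ 0.003   0.0011 -1.    ] units [-0.04  0.02  0.02] level turn (tool, 6deg units) [-0.019 -0.024  0.   ] yaw -0.318 0.03126557694663277 [-0.2  0.2 -0.6] [ 0.29  0.41 -0.55 -0.   -0.61  0.96]
```

View pics/f10.png

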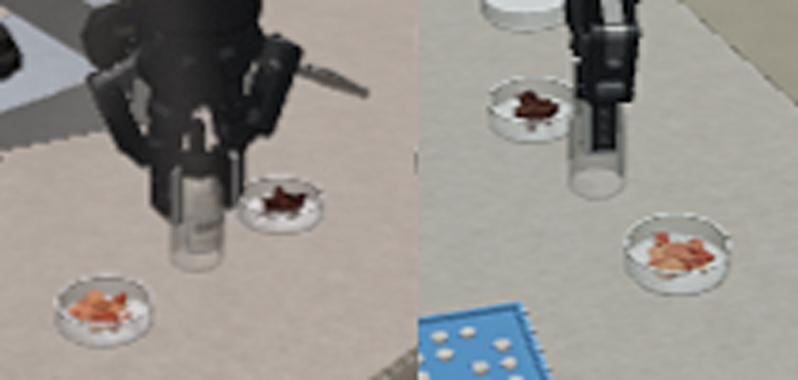

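The bottle is upright between the dishes, with its foot at (197,258) in the left crop and (597,190) in the right one. I'll lower a last 1–2 mm onto the table.

Request:
{"name": "servo_tool", "arguments": {
  "fingers": [20,20,20,20],
  "slide": [
    [-0.03,0,0.05],
    [0,0,0.02],
    [0,0,0],
    [0,0,0]
  ],
  "dr": [
    [0,0,0],
    [0,0,0],
    [0,0,0],
    [0,0,0]
  ]
}}

```text
time: 12.7
ee_pos: [0.4955, -0.0184, 0.0136]
orientation: [-3.1, 0.496, -0.006]
ft_force: [0.0, -0.6, 0.1]
opening: 0.0314
```

The height now equals the height at pick-up, 0.0138. Releasing slowly.

Request:
{"name": "servo_tool", "arguments": {
  "fingers": [38,40,44,50,60,70,75,75,75],
  "slide": [
    [0,0,0],
    [0,0,0],
    [0,0,0],
    [0,0,0],
    [0,0,0],
    [0,0,0],
    [0,0,0],
    [0,0,0],
    [0,0,0]
  ],
  "dr": [
    [0,0,0],
    [0,0,0],
    [0,0,0],
    [0,0,0],
    [0,0,0],
    [0,0,0],
    [0,0,0],
    [0,0,0],
    [0,0,0]
  ]
}}

```text
time: 13.45
ee_pos: [0.4955, -0.0184, 0.0133]
orientation: [-3.1, 0.496, -0.006]
ft_force: [-0.7, -1.0, 0.0]
opening: 0.0642
```

```bash
python3 -c "
from h import *
goto(.4948,-.0189,.0143)
cv2.imwrite('pics/w11.png',eyes.read_camera('wrist'))"
```

```text
13.45 [ 0.4955 -0.0184  0.0133] z axis [ 0.004   0.0013 -1.    ] units [-0.02  0.03 -0.04] level turn (tool, 6deg units) [-0.023 -0.033 -0.   ] yaw -0.317 0.0642356008264849 [-0.7 -1.   0. ] [ 0.29  0.41 -0.55 -0.   -0.6   0.96]
```

View pics/w11.png

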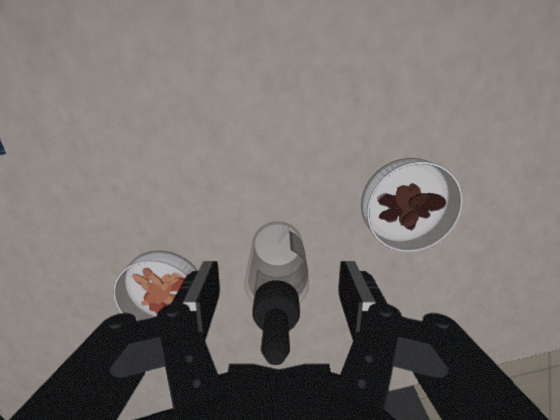

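The bottle stands free between the open pads, with its foot at about (277,245). Now straight up to about z = 0.21.

Request:
{"name": "servo_tool", "arguments": {
  "fingers": [75,75,75,75,75,75,75,75,75,75,75,75],
  "slide": [
    [0,0,-0.3],
    [0,0,-0.5],
    [0,0,-0.6],
    [0,0,-0.8],
    [0,0,-0.8],
    [0,0,-0.8],
    [0,0,-0.8],
    [0,0,-0.8],
    [0,0,-0.8],
    [0,0,-0.8],
    [0,0,0],
    [0,0,0]
  ],
  "dr": [
    [0,0,0],
    [0,0,0],
    [0,0,0],
    [0,0,0],
    [0,0,0],
    [0,0,0],
    [0,0,0],
    [0,0,0],
    [0,0,0],
    [0,0,0],
    [0,0,0],
    [0,0,0]
  ]
}}

```text
time: 14.5
ee_pos: [0.4932, -0.0194, 0.2025]
orientation: [-3.1, 0.497, -0.008]
ft_force: [-1.4, 0.0, -0.3]
opening: 0.0641
```

```bash
python3 -c "
from h import *
import pickle
goto(.4948,-.0189,.2)
s=sensors.sense();im=eyes.read_camera('wrist');W=wcam(s);pickle.dump(W,open('w12.pkl','wb'));cv2.imwrite('pics/w12r.png',im)
im2=im.copy()
for (x,y,r,z) in((.4937,-.0185,.0165,0),(.4937,-.0185,.0165,.045),(.4893,.067,.0275,0),(.4893,.067,.0275,.015),(.4982,-.104,.0275,0),(.4982,-.104,.0275,.015)):
  for t in np.linspace(0,6.28,50):
    p=proj(W,[x+r*np.cos(t),y+r*np.sin(t),z]);cv2.circle(im2,tuple(int(round(v)) for v in p),0,(0,0,255),-1)
cv2.imwrite('pics/w12.png',cv2.resize(im2[80:330,100:500],None,fx=2,fy=2,interpolation=cv2.INTER_CUBIC))
for n in('scene','side'):
  q=eyes.read_camera(n);cv2.imwrite('pics/%s12.png'%n,q)
b=cv2.imread('pics/scene12.png')[190:280,220:360];c=cv2.imread('pics/side12.png')[165:265,250:350]
b=cv2.resize(b,(560,360),interpolation=cv2.INTER_CUBIC);c=cv2.resize(c,(400,400),interpolation=cv2.INTER_CUBIC)
cv2.imwrite('pics/s12c.png',b);cv2.imwrite('pics/d12c.png',c)"
```

```text
14.5 [ 0.4932 -0.0194  0.2025] z axis [ 0.0053  0.001  -1.    ] units [ 0.05 -0.04  0.1 ] level turn (tool, 6deg units) [-0.025 -0.045  0.   ] yaw -0.318 0.06408514864212497 [-1.4  0.  -0.3] [ 0.29  0.16 -0.32  0.   -1.08  0.96]
```

View pics/w12.png

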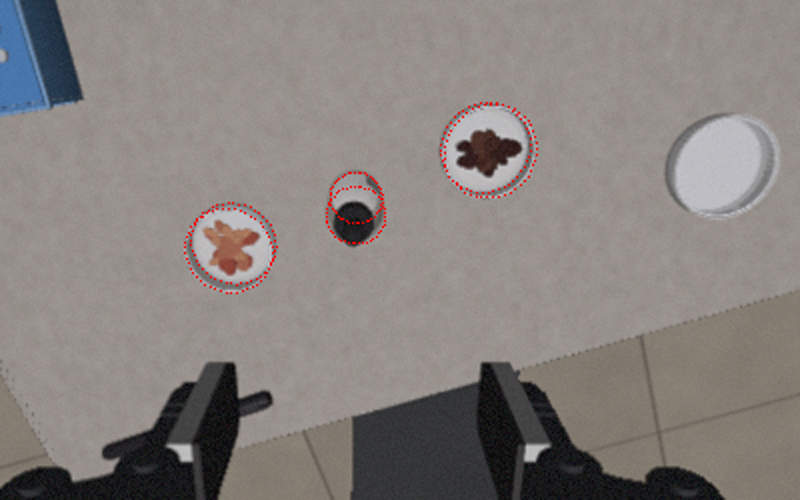

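View pics/s12c.png

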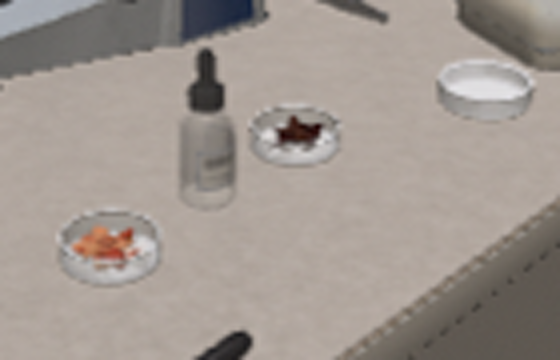

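View pics/d12c.png

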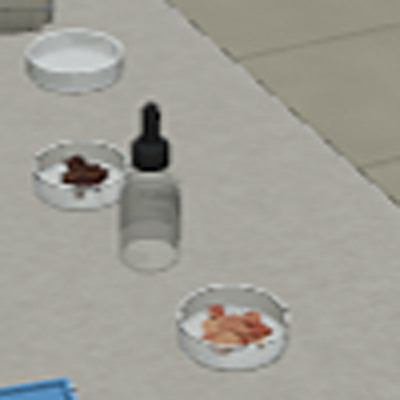

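The overlays of the bottle and both dishes coincide with the picture within about 1 mm. The bottle is upright, the dishes haven't moved, and the gripper is clear.

```bash
python3 -c "
from plant import finish_job,sensors
print(sensors.sense()['qvel'].round(3));print(finish_job())"
```

```text
[ 0.001  0.015 -0.012 -0.003 -0.002 -0.002]
the job is handed in; nothing more can be done
None
```

The dropper bottle now stands upright on the worktop midway between the two sample dishes. I let go of it, raised the gripper clear, and handed the job in at about 14.7 s of the 35 s allowed.

- **Position:** the last wrist picture shows the bottle at about (0.494, -0.0185). That matches the measured midpoint within about 1 mm, on top of the roughly 2 mm camera calibration.
- **Dishes:** both sample dishes match their earlier outlines, and I saw no sign that the empty dish had moved, though I checked that one by eye only.
- **Forces:** wrist force readings, taken at the end of each move, stayed under 2 N.

**Checks that disagreed:**
- **First grip:** it missed, closing at shoulder height without touching the bottle. The real fingertips were about 25 mm higher than the stated tool geometry, so I reopened, went lower by eye, and gripped the body at 31.8 mm.
- **Camera offset:** the fixed cameras and the wrist camera differed by 2–3 mm in y. I used the wrist values.
- **Dish spacing:** the wrist camera measured 171–173 mm between the sample dishes, against the stated 170 mm.

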